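Close the shaker's clamp bar on the staining glassware

ROBOT

A 6-joint arm with a two-finger parallel gripper is mounted at the origin on the work surface. World frame = base frame: x ahead of the robot, y to its left, z up, the work surface at z = 0. Lengths are in m, angles in degrees, forces in N, time in s.
With the tool pointing down it reaches from about 0.25 to 0.725 m from the base axis. Payload 9.7 kg.
Tool frame: the origin (TCP) lies at the very end of the fingers, on their centre line; the grasp point (between the pads) lies 19 mm behind it (bot.hold_point_z is the distance from the TCP to the grasp point, in m); z points along the fingers, y is the line along which they close (so a half turn about z gives the same grasp; the last joint's range is limited). The gripper opens to 85 mm and grips with 20 to 120 N. Pads are 22 mm wide; open, the fingers measure 114 mm over their backs; the gripper's body (76 mm by 85 mm) begins 54 mm behind the grasp point. The pads swing forward as they close: fully open they stand 13 mm farther back than shut.
Start: joints at [-63.942, 4.979, 10.078, 95.1, 0, 90], TCP at [0.242, -0.494, 0.231] pointing down, gripper open.
Joint ranges: [-179.16, 179.16], [-48.56, 103.87], [-65.8, 70.77], [-126.05, 130.52], [-82.76, 87.17], [-180, 180]. Speed limits (degrees/s): [127.2, 127.2, 147.25, 180, 180, 180].

INTERFACE

Orientations are given as [roll, pitch, yaw] about the fixed x, y, z axes, in that order (R = Rz(yaw) Ry(pitch) Rx(roll)).
In Python, from workcell import bot gives the robot as it stands.
- The arm moves only by the tool play_rows, never from a script. Its argument "targets" is a list of rows, each an object with "grip": the closure in counts, from 0 (fully open) to 255 (shut); "linear": the shift along the world's x, y, z in cm, a list of three; "delta_rot": the turn, a rotation vector about the world's x, y, z in rad, a list of three. A call has 1 to 10 rows; each row is the pose to reach, as a shift and turn from the pose commanded when the call began; what a row does not reach only later rows make up. A row lasts 1/10 s, in which the tool goes at most 50 mm and 8.59 degrees, less where a joint would pass 70% of its speed; a pose out of reach is approached as far as the arm can. A call with a gripper value outside its range is refused whole. The fingers move at their own pace and stop on an object; "force" is the grip in N (left out, the last holds). Time passes only in rows, so rows that repeat a pose let the fingers close. It gives the time, the measured TCP pose, the force, the opening and the grip force at its end, in the units of the state.
- bot.get_obs(): the state, without advancing time (a new reading comes with each control period).
- bot.camera(name): name is "scene" or "top"; returns a dict with "color" (480x640x3 uint8, red, green, blue), "range_z" (480x640 float32, m along the optical axis (not along the pixel's ray), 0 where there is no reading), "fov_y" (degrees; the focal length in pixels is half the picture's height over the tangent of half this angle, whatever the lens; pixels are square), "cx", "cy" (the principal point, pixels), "dist_coeffs" ([k1, k2, p1, p2, k3] as OpenCV has them; the pictures are not rectified), "world_to_cam" (4x4, takes a point from world to camera coordinates). Camera axes: x right, y up, looking along -z (the intrinsics and any distortion apply to the point x, -y, -z); pixel columns grow to the right and rows downward; lengths in m; the calibration is good to about 2 mm. A picture is of the moment at which its call begins.
- bot.job_done(): hands the job in; it is judged then, once.
Trained networks look in a picture, given as the dict that the camera call returned (one of the last four; its "shot" number tells which), for a name from the list of things; names that differ only in an ending like _2 or _b are one class to them, and where a whole thing is asked for, a point or a joint stands for the part that bears it (a point fixed in the world has none). Each returns a list of dicts, best first, with "conf" (0 to 1); they miss things now and then, are a little off and sometimes report something else, mostly with a low value. They report only what shows in the picture. A call takes as long as a camera call. They do not tell look-alikes from the thing itself.
- bot.search_frame(picture, target): "box" ([left, top, right, bottom] in pixels, round what is visible of it).
- bot.trace(picture, target): "pixels" (480x640 bool, what is visible of it) and "box" ([left, top, right, bottom] in pixels, round what is visible of it).
- bot.pinpoint(picture, target): "pixel" ([column, row] in pixels: a listed point, or the origin of a listed thing).
The state is a dict: "time": time; "q": joint angles; "qd": joint speeds; "joint_efforts": joint torques, N m; "ee_pos": TCP position; "tcp_rot": TCP orientation; "wrist_force": force on the tool from outside, world axes, zero at the start; "torque": the same for the moment, N m; "opening": finger opening in m; "grasp_force": force on a finger pad.
Only numpy, scipy, OpenCV 4.12 (cv2) and the standard library are available. Lean on these libraries where they do the work, as an engineer would, in place of code of your own. Each camera call takes 0.05 s, during which the arm holds its last target. There are 200 camera calls.

TASK

Close the orbital shaker's clamp bar on the staining glassware: with a fingertip press down the blue thumb pad in the middle of the sliding bar to free its brake, keep it pressed while you push the bar along its rails until it stands against the two red stop clips, then let the pad come back up so that the brake holds the bar there. Never drag the bar while its brake is gripping; just press and push, and do not lift or shift the glass dish, the jar or the two bottles.

Things in the scene. Friction and masses are not known exactly. Their poses are not given: they have to be found in the camera images.
- pad_top (a point): middle of the level top of the blue thumb pad: 56 mm along the bar, 42 mm along the travel, 157 mm above the bench. It sinks straight down, 6 mm at most, and travels with the bar. Ahead of it stands the bar's upright back face, 22 mm from this point and rising 15 mm above the unpressed pad, which a fingertip on the pad can push; behind and beside it is open. Axes as stop_clips.
- pad (a joint): how far the pad is pressed, m: 0 released (reads within 1 mm of 0), 0.006 fully down. Its spring takes about 4 N to start, 6 N at the bottom. Released, it holds two brake shoes up under the rails and the bar resists about 8 to 12 N of push; pressed 2 mm or more the brake is free and the bar slides at about 2 N.
- clamp_bar (a joint): position of the sliding clamp bar along its rails, m, growing toward the red stop clips. It starts between 0 and 0.03; the distance left to the clips varies from about 50 to 145 mm.
- bar_lead (a point): middle of the plane in which the sliding bar's two black saddles meet the clips, 9.5 mm above the rail tops, 18 mm ahead of the bar's centre line and 48 mm ahead of pad_top. The bar is an aluminium beam, 290 mm long across the rails, 16 mm thick; its black rubber strip toward the glass lies 7 mm behind this plane.
- stop_clips: two fixed red stop clips, one on each steel rail, each 36 x 16 x 20 mm, 265 mm apart. Origin midway between them, at rail-top height (143 mm above the bench), in the plane of the faces that the saddles meet. y runs along the rails in the direction the bar must be pushed, x across the rails, z up. The bar is home when bar_lead has y = 0 in this frame.
- shaker: white orbital shaker, housing about 370 x 350 mm, platform 310 x 390 mm with a black mat 115 mm above the bench. Origin on the bench under the platform's centre; x away from its control panel, y along the rails toward the clips, z up. Rails at x = -131 and +131 mm, tops 143 mm above the bench. It does not move.
- dish_c (a point): centre of the covered glass staining dish with slides inside, 95 (across the rails; cover 99) x 75 x 58 mm, 0.4 kg, loose on the mat between the sliding bar and a second bar that is screwed down. With the bar home 3 mm stays free between rubber and glass. Its top is 16 mm above the unpressed pad. Leave it as it stands.
- jar_c (a point): centre of the round amber glass jar with a black cap, 60 mm diameter, 56 mm high, loose on the mat beside the dish. Leave it as it stands.
- amber_c (a point): centre of the amber bottle with a red cap, 58 mm diameter, 125 mm high, loose on the bench beside the shaker. Leave it as it stands.
- white_c (a point): centre of the white bottle with a blue cap, 52 mm diameter, 115 mm high, loose on the bench at the shaker's other side. Leave it as it stands.
There are look-alikes about, which are no part of the job. What is shaped like the part that bears jar_c but yellow is not meant.

How it is judged:
By the outcome, as a careful person would: the job done as asked, in the order asked, and still so for the second after the job is handed in, with the robot touching nothing.
It also fails if it takes over 35 s, if anything falls off the work surface, if the arm or the gripper's body presses on something with over 40 N, if the wrist force passes 120 N, or if a joint passes its speed limit or range.

## Working session

There is one attempt and no reset: what is moved stays moved. The work goes in short steps, Python scripts to look and compute and a tool call to move; the robot and the scene stay as the last step left them, time stands still between calls to the robot, and variables do not carry over. Pictures are saved under pics/ and viewed, at most 10 in all, crops included, and the job is handed in when it is done.

Besides the shell and the picture viewer there is one more tool, called as name([rows], argument=value, ...), one row to a line, values as JSON. play_rows: Moves the arm, as the interface text tells. Its arguments: {"type":"object","properties":{"targets":{"type":"array","items":{"type":"object","properties":{"grip":{"type":"number"},"linear":{"type":"array","items":{"type":"number"}},"delta_rot":{"type":"array","items":{"type":"number"}}}}},"force":{"type":"number"}},"required":["targets"]}

```bash
mkdir -p pics
cat > h.py <<'E'
import numpy as np, cv2
from workcell import bot
def K(p):
    f=240/np.tan(np.radians(p["fov_y"])/2)
    return np.array([[f,0,p["cx"]],[0,f,p["cy"]],[0,0,1.]])
def ray(p,uv):
    n=cv2.undistortPoints(np.array([[uv]],float),K(p),np.array(p["dist_coeffs"],float))[0,0]
    T=np.linalg.inv(p["world_to_cam"]); return T[:3,3],T[:3,:3]@np.array([n[0],-n[1],-1])
def atz(p,uv,z):
    o,d=ray(p,uv); return o+d*(z-o[2])/d[2]
def dep(p,uv):
    c,r=np.round(uv).astype(int); w=p["range_z"][max(r-2,0):r+3,max(c-2,0):c+3]; w=w[w>0]
    o,d=ray(p,uv); return o+d*np.median(w) if len(w) else None
def save(p,n): cv2.imwrite("pics/"+n,p["color"][:,:,::-1])
E
python3 - <<'E'
from h import *
np.set_printoptions(precision=4,suppress=True)
for c in("scene","top"):
    p=bot.camera(c); save(p,c+"0.png")
    for t in("pad_top","bar_lead","stop_clips","shaker","dish_c","jar_c","amber_c","white_c"):
        for d in bot.pinpoint(p,t)[:3]: print(c,t,round(d["conf"],2),np.round(d["pixel"],1),dep(p,d["pixel"]))
E
```

```text
scene pad_top 0.62 [277.1 166.2] [ 0.4843 -0.0401  0.1561]
scene bar_lead 0.56 [298.9 173.5] [ 0.4502 -0.0043  0.1166]
scene shaker 0.7 [348.4 244. ] [0.6665 0.1178 0.1451]
scene dish_c 0.77 [382.5 179.3] [0.52   0.1655 0.1726]
scene jar_c 0.82 [498.  287.7] [0.6453 0.3894 0.0481]
scene jar_c 0.8 [370.9 212.8] [0.6093 0.15   0.1676]
scene jar_c 0.78 [319.8 327.4] [0.7757 0.0846 0.0553]
scene white_c 0.76 [483.7 238.6] [0.5474 0.3689 0.0729]
top pad_top 0.86 [375.3 308.6] [ 0.4864 -0.0399  0.157 ]
top bar_lead 0.86 [354.7 302.5] [0.5    0.0016 0.1146]
top shaker 0.8 [309.  300.6] [0.4974 0.1013 0.1142]
top dish_c 0.8 [280.4 306.7] [0.4759 0.1583 0.1716]
top jar_c 0.91 [289.6 259. ] [0.5773 0.1471 0.1706]
top jar_c 0.9 [271.5 195.4] [0.7454 0.2094 0.0543]
top jar_c 0.83 [188.2 244.7] [0.6134 0.3922 0.0559]
top amber_c 0.92 [433.2 315.6] [ 0.4844 -0.1717  0.1024]
top white_c 0.71 [193.1 284.7] [0.5184 0.3636 0.0851]
```

View pics/scene0.png

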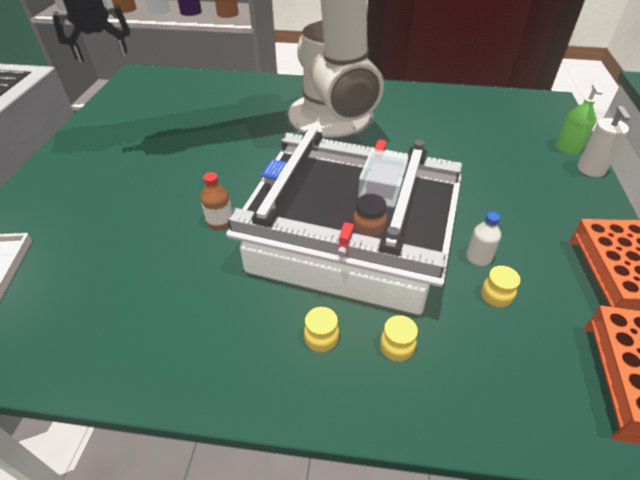

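View pics/top0.png

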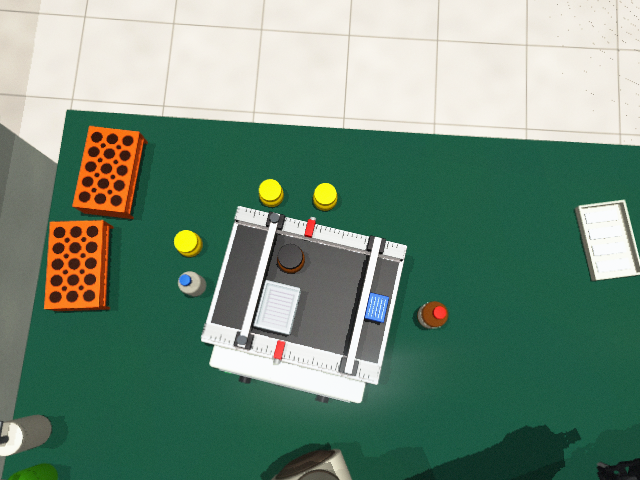

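The top view shows the free bar from about (375,243) to (348,367), with the blue pad at (376,307). The red clips are at (310,227) and (279,350), the dish at (278,307) and the jar at (290,258). The amber bottle stands behind the pad at (433,315).

Next I measure the travel axis, the pad and the clips.

Run:
```python
from h import *
np.set_printoptions(precision=4,suppress=True)
p=bot.camera("top"); hsv=cv2.cvtColor(p["color"],cv2.COLOR_RGB2HSV)
R=p["range_z"]
def cloud(m):
    v,u=np.nonzero(m&(R>0)); n=cv2.undistortPoints(np.stack([u,v],1)[:,None].astype(float),K(p),np.array(p["dist_coeffs"],float))[:,0]
    d=R[v,u]; T=np.linalg.inv(p["world_to_cam"]); return (np.c_[n[:,0]*d,-n[:,1]*d,-d])@T[:3,:3].T+T[:3,3]
box=np.zeros(R.shape,bool); box[200:400,200:410]=1
H,S,V=[hsv[...,i] for i in range(3)]
red=box&((H<6)|(H>174))&(S>180)&(V>120)
n,l,st,c=cv2.connectedComponentsWithStats(red.astype(np.uint8))
cl=[]
for i in range(1,n):
    if st[i,4]>30:
        P=cloud(l==i); P=P[P[:,2]>.155]; r=cv2.minAreaRect((P[:,:2]*1000).astype(np.float32)); print("red",c[i],st[i,4],np.median(P,0),r); cl.append(np.array(r[0])/1000)
blue=box&(H>105)&(H<130)&(S>120)&(V>80)
P=cloud(blue); P=P[(P[:,2]>.15)]; r=cv2.minAreaRect((P[:,:2]*1000).astype(np.float32)); print("blue",np.median(P,0),r, P.mean(0))
A=cloud(box); z=A[:,2]
d=cl[0]-cl[1]; d/=np.linalg.norm(d); print("sep",np.linalg.norm(cl[0]-cl[1]),"across dir",d,np.degrees(np.arctan2(d[1],d[0])))
y=np.array([-d[1],d[0]]); print("travel",y)
pad=np.array(r[0])/1000; mid=(cl[0]+cl[1])/2
print("pad->clip mid: along",(mid-pad)@y,"across",(mid-pad)@d)
# bar points: height above .165, near
s=(A[:,:2]-pad)@y; a=(A[:,:2]-pad)@d
for lo in np.arange(-.03,.2,.004):
    m=(s>lo)&(s<lo+.004)&(abs(a)<.025); print(round(lo,3),m.sum(),np.round(np.median(z[m]),4) if m.any() else "",end=" | ")
for k in("scene",):
    q=bot.camera(k)
    hs=cv2.cvtColor(q["color"],cv2.COLOR_RGB2HSV); b=(hs[...,0]>105)&(hs[...,0]<130)&(hs[...,1]>120)&(hs[...,2]>80); b[:, :240]=0;b[:,310:]=0;b[:140]=0;b[200:]=0
    v,u=np.nonzero(b); print("scene blue",u.mean(),v.mean(),atz(q,(u.mean(),v.mean()),.157))
x=cv2.resize(p["color"][200:400,200:450],(800,640))[:600]; cv2.imwrite("pics/c1.png",x[:,:,::-1])
```

```text
red [309.5254 227.2203] 118 [0.6506 0.1103 0.1626] ((650.6551513671875, 110.0800552368164), (15.388879776000977, 35.90456771850586), 81.24761199951172)
red [278.2571 347.5143] 70 [0.3944 0.1575 0.1624] ((389.1712646484375, 155.85044860839844), (14.753427505493164, 32.986328125), 75.66938018798828)
blue [ 0.4899 -0.0419  0.156 ] ((490.2939453125, -42.27965545654297), (41.840309143066406, 55.84233856201172), 80.2313461303711) [ 0.49   -0.0417  0.1561]
sep 0.2654595108918373 across dir [ 0.985  -0.1724] -9.928523188436092
travel [0.1724 0.985 ]
pad->clip mid: along 0.17772731011069992 across -0.001039964305172938
-0.03 41 0.1142 | -0.026 19 0.1147 | -0.022 29 0.1558 | -0.018 43 0.1564 | -0.014 49 0.1566 | -0.01 44 0.1564 | -0.006 45 0.1559 | -0.002 45 0.1573 | 0.002 47 0.157 | 0.006 44 0.1561 | 0.01 46 0.1561 | 0.014 44 0.1568 | 0.018 41 0.1555 | 0.022 44 0.1705 | 0.026 44 0.1719 | 0.03 49 0.1713 | 0.034 47 0.171 | 0.038 72 0.1617 | 0.042 42 0.1137 | 0.046 41 0.1136 | 0.05 43 0.1139 | 0.054 41 0.1147 | 0.058 41 0.1145 | 0.062 43 0.1143 | 0.066 41 0.1144 | 0.07 41 0.1136 | 0.074 41 0.1142 | 0.078 42 0.1142 | 0.082 44 0.1142 | 0.086 41 0.1146 | 0.09 42 0.1137 | 0.094 42 0.1139 | 0.098 41 0.1137 | 0.102 44 0.1133 | 0.106 38 0.1141 | 0.11 42 0.1137 | 0.114 40 0.114 | 0.118 44 0.1138 | 0.122 41 0.113 | 0.126 42 0.1148 | 0.13 44 0.1131 | 0.134 41 0.114 | 0.138 42 0.1146 | 0.142 40 0.1142 | 0.146 43 0.1145 | 0.15 41 0.1139 | 0.154 44 0.1141 | 0.158 41 0.1141 | 0.162 56 0.1148 | 0.166 43 0.1689 | 0.17 38 0.1685 | 0.174 36 0.1702 | 0.178 43 0.1677 | 0.182 34 0.17 | 0.186 41 0.1692 | 0.19 38 0.169 | 0.194 39 0.171 | 0.198 39 0.1707 | scene blue 272.7020202020202 169.21212121212122 [ 0.4963 -0.0462  0.157 ]
```

View pics/c1.png

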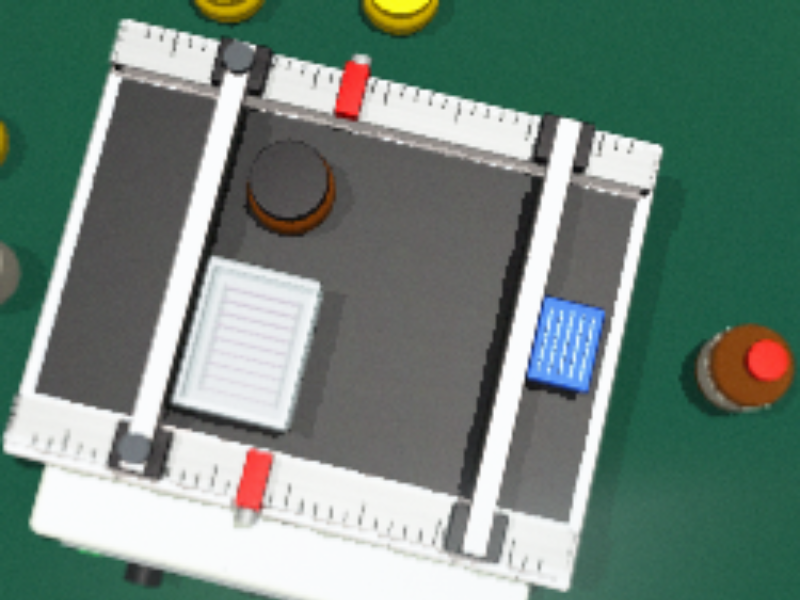

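Choice: the thumb pad is the only blue rectangle, on the free bar with no screw knobs, at top (376,307). The fixed bar with grey knobs at (258,280) is not it. The yellow jars at (270,192), (325,196) and (187,243) are look-alikes of the amber jar at (290,258), and none of them are needed. The crop confirms the pad and about 122 mm of travel left along (0.172, 0.985).

Run:
```python
from h import *
from scipy.spatial.transform import Rotation as R
o=bot.get_obs(); print(o)
M=R.from_euler("xyz",o["tcp_rot"],degrees=True).as_matrix(); print(M.round(3))
y=np.array([.1724,.985]); pad=np.array([.4902,-.0422])
t=pad-.003*y; print("over-pad shift cm",(t-np.array(o["ee_pos"])[:2])*100)
print("tool y heading",np.degrees(np.arctan2(M[1,1],M[0,1])),"want -9.9 or 170.1")
```

```text
{'time': 1.0, 'q': array([-6.39415658e+01,  4.98035140e+00,  1.00787356e+01,  9.51004735e+01,
       -7.60319905e-04,  9.00002533e+01]), 'qd': array([-0.02238587,  0.11678249, -0.07640656,  0.1599531 , -0.07590852,
       -0.04533573]), 'joint_efforts': array([-1.07514508e-03, -5.20104110e+01,  4.64870167e+01,  1.48761166e-03,
       -2.04493226e-04,  5.62931888e-07]), 'ee_pos': array([ 0.24160226, -0.4940871 ,  0.23127489]), 'tcp_rot': array([-1.79997911e+02,  7.60329141e-04,  2.60581809e+01]), 'wrist_force': array([0.11635357, 0.18442533, 0.30652886]), 'torque': array([0.03548447, 0.01379757, 0.07200849]), 'grasp_force': 0.0, 'opening': 0.08520470846644938}
[[ 0.898  0.439 -0.   ]
 [ 0.439 -0.898  0.   ]
 [-0.    -0.    -1.   ]]
over-pad shift cm [24.80805427 44.89321039]
tool y heading -63.94181912846546 want -9.9 or 170.1
```

play_rows([
  {"grip": 255,"linear": [0,0,0],"delta_rot": [0,0,0]},
], force=40)

```text
time: 1.1
ee_pos: [0.2416, -0.4941, 0.2313]
tcp_rot: [180.0, 0.0, 26.1]
wrist_force: [0.4, -0.1, 0.2]
opening: 0.0729
grasp_force: 0.0
```

play_rows([
  {"grip": 255,"linear": [2.5,4.5,0],"delta_rot": [0,0,0.1]},
  {"grip": 255,"linear": [5,9,0],"delta_rot": [0,0,0.2]},
  {"grip": 255,"linear": [7.4,13.5,0],"delta_rot": [0,0,0.3]},
  {"grip": 255,"linear": [10,18,0],"delta_rot": [0,0,0.4]},
  {"grip": 255,"linear": [12.4,22.4,0],"delta_rot": [0,0,0.5]},
  {"grip": 255,"linear": [14.9,27,0],"delta_rot": [0,0,0.6]},
  {"grip": 255,"linear": [17.4,31.4,0],"delta_rot": [0,0,0.7]},
  {"grip": 255,"linear": [19.8,35.9,0],"delta_rot": [0,0,0.8]},
  {"grip": 255,"linear": [22.3,40.4,0],"delta_rot": [0,0,0.9]},
  {"grip": 255,"linear": [24.8,44.9,0],"delta_rot": [0,0,0.943]},
])

```text
time: 2.1
ee_pos: [0.4839, -0.0544, 0.2316]
tcp_rot: [180.0, 0.0, 80.3]
wrist_force: [0.8, -0.7, -0.5]
opening: -0.0003
grasp_force: 0.0
```

play_rows([
  {"grip": 255,"linear": [0,0,-2],"delta_rot": [0,0,0]},
  {"grip": 255,"linear": [0,0,-4],"delta_rot": [0,0,0]},
  {"grip": 255,"linear": [0,0,-5],"delta_rot": [0,0,0]},
  {"grip": 255,"linear": [0,0,-5],"delta_rot": [0,0,0]},
  {"grip": 255,"linear": [0,0,-5],"delta_rot": [0,0,0]},
])

```text
time: 2.6
ee_pos: [0.4833, -0.0568, 0.182]
tcp_rot: [180.0, -0.0, 80.0]
wrist_force: [0.2, 0.6, -0.2]
opening: 0.0005
grasp_force: 0.0
```

Run:
```python
from h import *
o=bot.get_obs(); print(o["ee_pos"],o["tcp_rot"],o["wrist_force"],o["opening"])
p=bot.camera("top"); a=cv2.resize(p["color"][230:370,310:450],(480,480))
q=bot.camera("scene"); b=cv2.resize(q["color"][110:230,200:320],(320,320)); c=np.zeros((480,800,3),np.uint8); c[:,:480]=a; c[:320,480:]=b
cv2.imwrite("pics/c2.png",c[:,:,::-1])
```

```text
[ 0.4833214  -0.05677055  0.18200659] [ 1.79966320e+02 -3.00605792e-03  8.00460708e+01] [ 0.16756644  0.58404059 -0.20174835] 0.0004956170044937536
```

View pics/c2.png

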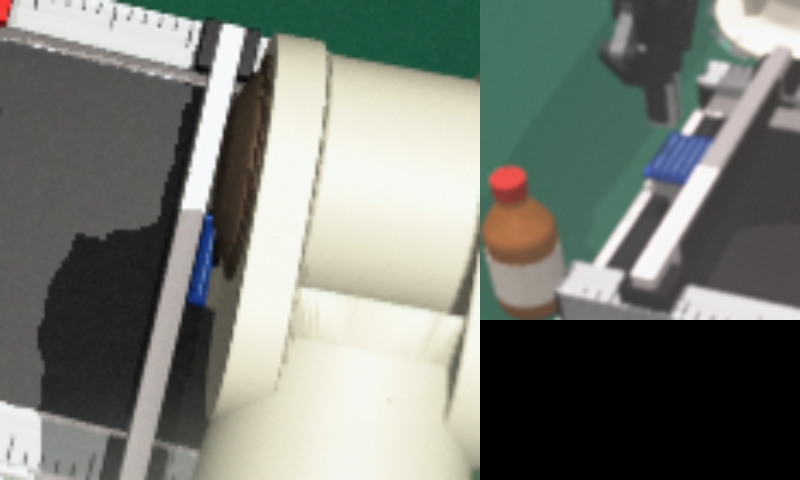

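The crop shows the finger above the rear of the pad, as measured: 13 mm short, because the row cap cut the move. I'll correct that and lower to 6 mm above the pad.

play_rows([
  {"grip": 255,"linear": [0.6,1.2,0],"delta_rot": [0,0,0]},
  {"grip": 255,"linear": [0.6,1.2,-1],"delta_rot": [0,0,0]},
  {"grip": 255,"linear": [0.6,1.2,-1.9],"delta_rot": [0,0,0]},
  {"grip": 255,"linear": [0.6,1.2,-1.9],"delta_rot": [0,0,0]},
  {"grip": 255,"linear": [0.6,1.2,-1.9],"delta_rot": [0,0,0]},
])

```text
time: 3.2
ee_pos: [0.489, -0.0444, 0.1618]
tcp_rot: [-179.9, 0.0, 80.1]
wrist_force: [0.3, 0.0, 0.4]
opening: 0.0002
grasp_force: 0.0
```

play_rows([
  {"grip": 255,"linear": [0,0,-0.2],"delta_rot": [0,0,0]},
  {"grip": 255,"linear": [0,0,-0.4],"delta_rot": [0,0,0]},
  {"grip": 255,"linear": [0,0,-0.6],"delta_rot": [0,0,0]},
  {"grip": 255,"linear": [0,0,-0.7],"delta_rot": [0,0,0]},
  {"grip": 255,"linear": [0,0,-0.7],"delta_rot": [0,0,0]},
  {"grip": 255,"linear": [0,0,-0.7],"delta_rot": [0,0,0]},
])

```text
time: 3.8
ee_pos: [0.4894, -0.0445, 0.1557]
tcp_rot: [180.0, 0.0, 80.1]
wrist_force: [-0.5, -0.6, 4.5]
opening: -0.0002
grasp_force: 2.1
```

play_rows([
  {"grip": 255,"linear": [0,0,-0.1],"delta_rot": [0,0,0]},
  {"grip": 255,"linear": [0,0,-0.2],"delta_rot": [0,0,0]},
  {"grip": 255,"linear": [0,0,-0.3],"delta_rot": [0,0,0]},
  {"grip": 255,"linear": [0,0,-0.3],"delta_rot": [0,0,0]},
  {"grip": 255,"linear": [0,0,-0.3],"delta_rot": [0,0,0]},
])

```text
time: 4.3
ee_pos: [0.4894, -0.0445, 0.1524]
tcp_rot: [180.0, 0.0, 80.1]
wrist_force: [-0.2, -1.0, 5.7]
opening: 0.0
grasp_force: 2.8
```

play_rows([
  {"grip": 255,"linear": [0.05,0.3,0],"delta_rot": [0,0,0]},
  {"grip": 255,"linear": [0.1,0.6,0],"delta_rot": [0,0,0]},
  {"grip": 255,"linear": [0.16,0.9,0],"delta_rot": [0,0,0]},
  {"grip": 255,"linear": [0.21,1.2,0],"delta_rot": [0,0,0]},
  {"grip": 255,"linear": [0.26,1.5,0],"delta_rot": [0,0,0]},
  {"grip": 255,"linear": [0.31,1.8,0],"delta_rot": [0,0,0]},
  {"grip": 255,"linear": [0.37,2.1,0],"delta_rot": [0,0,0]},
  {"grip": 255,"linear": [0.42,2.4,0],"delta_rot": [0,0,0]},
  {"grip": 255,"linear": [0.47,2.7,0],"delta_rot": [0,0,0]},
  {"grip": 255,"linear": [0.52,3.0,0],"delta_rot": [0,0,0]},
])

```text
time: 5.3
ee_pos: [0.4946, -0.0145, 0.1524]
tcp_rot: [180.0, 0.0, 80.1]
wrist_force: [0.1, -2.1, 5.9]
opening: 0.0002
grasp_force: 2.8
```

```bash
cat > m.py <<'E'
from h import *
np.set_printoptions(precision=4,suppress=True)
o=bot.get_obs(); print(o["time"],o["ee_pos"],o["wrist_force"])
y=np.array([.1724,.985]); d=np.array([.985,-.1724]); mid=np.array([.5199,.1330])
p=bot.camera("top"); R=p["range_z"]; v,u=np.mgrid[200:400,200:410]; v=v.ravel();u=u.ravel()
n=cv2.undistortPoints(np.stack([u,v],1)[:,None].astype(float),K(p),np.array(p["dist_coeffs"],float))[:,0]; D=R[v,u]
T=np.linalg.inv(p["world_to_cam"]); P=np.c_[n[:,0]*D,-n[:,1]*D,-D]@T[:3,:3].T+T[:3,3]
s=(P[:,:2]-mid)@y; a=(P[:,:2]-mid)@d
for lo,hi in((-.10,-.07),(-.07,-.04),(-.04,-.01),(.05,.08),(.08,.11)):
    m=(a>lo)&(a<hi)&(P[:,2]>.166)&(P[:,2]<.176)&(s<.0)&(s>-.19)
    if m.sum()>20: 
        h=np.sort(s[m]); print("bar",lo,m.sum(),"edges mm",np.percentile(h,[2,98])*1000,"mid",np.median(h)*1000)
E
python3 m.py
```

```text
5.3 [ 0.4946 -0.0145  0.1524] [ 0.1241 -2.1084  5.947 ]
bar -0.1 190 edges mm [-123.899    -1.0504] mid -110.36612664522451
bar -0.07 163 edges mm [-119.7182   -0.7312] mid -106.46452364724104
bar -0.04 136 edges mm [-115.0641   -0.3155] mid -9.808428795753324
```

Free slide at about 2 N. Continuing.

play_rows([
  {"grip": 255,"linear": [0.09,0.5,0],"delta_rot": [0,0,0]},
  {"grip": 255,"linear": [0.17,1.0,0],"delta_rot": [0,0,0]},
  {"grip": 255,"linear": [0.26,1.5,0],"delta_rot": [0,0,0]},
  {"grip": 255,"linear": [0.35,2.0,0],"delta_rot": [0,0,0]},
  {"grip": 255,"linear": [0.44,2.5,0],"delta_rot": [0,0,0]},
  {"grip": 255,"linear": [0.52,3.0,0],"delta_rot": [0,0,0]},
  {"grip": 255,"linear": [0.61,3.5,0],"delta_rot": [0,0,0]},
  {"grip": 255,"linear": [0.7,4.0,0],"delta_rot": [0,0,0]},
  {"grip": 255,"linear": [0.79,4.5,0],"delta_rot": [0,0,0]},
  {"grip": 255,"linear": [0.88,5.0,0],"delta_rot": [0,0,0]},
])

```text
time: 6.35
ee_pos: [0.5032, 0.0356, 0.1524]
tcp_rot: [-180.0, 0.0, 80.1]
wrist_force: [-1.8, -2.0, 5.4]
opening: 0.0001
grasp_force: 2.8
```

play_rows([
  {"grip": 255,"linear": [0.07,0.4,0],"delta_rot": [0,0,0]},
  {"grip": 255,"linear": [0.14,0.8,0],"delta_rot": [0,0,0]},
  {"grip": 255,"linear": [0.21,1.2,0],"delta_rot": [0,0,0]},
  {"grip": 255,"linear": [0.28,1.6,0],"delta_rot": [0,0,0]},
  {"grip": 255,"linear": [0.35,2.0,0],"delta_rot": [0,0,0]},
  {"grip": 255,"linear": [0.42,2.4,0],"delta_rot": [0,0,0]},
  {"grip": 255,"linear": [0.49,2.8,0],"delta_rot": [0,0,0]},
  {"grip": 255,"linear": [0.49,2.8,0],"delta_rot": [0,0,0]},
])

```text
time: 7.15
ee_pos: [0.5081, 0.0641, 0.1523]
tcp_rot: [-180.0, -0.0, 80.1]
wrist_force: [-1.1, 1.5, 5.3]
opening: -0.0
grasp_force: 2.8
```

```bash
python3 m.py
```

```text
7.15 [0.5081 0.0641 0.1523] [-1.1191  1.5004  5.2965]
bar -0.1 86 edges mm [-28.8527  -0.1663] mid -6.452183570988994
bar -0.07 82 edges mm [-12.116   -0.2147] mid -6.222839846920342
bar -0.04 29 edges mm [-7.0773 -0.0462] mid -3.0478485776366058
```

play_rows([
  {"grip": 255,"linear": [0.03,0.2,0],"delta_rot": [0,0,0]},
  {"grip": 255,"linear": [0.07,0.4,0],"delta_rot": [0,0,0]},
  {"grip": 255,"linear": [0.1,0.6,0],"delta_rot": [0,0,0]},
  {"grip": 255,"linear": [0.14,0.8,0],"delta_rot": [0,0,0]},
  {"grip": 255,"linear": [0.17,1.0,0],"delta_rot": [0,0,0]},
  {"grip": 255,"linear": [0.17,1.0,0],"delta_rot": [0,0,0]},
])

```text
time: 7.8
ee_pos: [0.5098, 0.0738, 0.1524]
tcp_rot: [-180.0, -0.0, 80.1]
wrist_force: [-3.0, -0.2, 5.5]
opening: 0.0002
grasp_force: 2.8
```

Run:
```python
from h import *
p=bot.camera("top"); a=cv2.resize(p["color"][200:380,200:380],(480,480))
q=bot.camera("scene"); b=cv2.resize(q["color"][120:260,240:380],(320,320)); c=np.zeros((480,800,3),np.uint8); c[:,:480]=a; c[:320,480:]=b
cv2.imwrite("pics/c3.png",c[:,:,::-1])
```

```text
(no output)
```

View pics/c3.png

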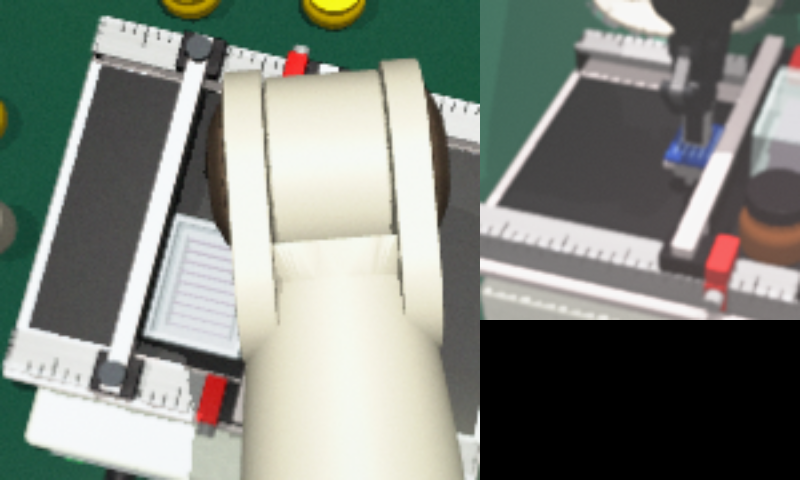

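The saddle is a few mm short of the red clip at scene-crop (705,255). The finger is on the pad and the pad is down. Creeping on.

play_rows([
  {"grip": 255,"linear": [0.02,0.1,0],"delta_rot": [0,0,0]},
  {"grip": 255,"linear": [0.03,0.2,0],"delta_rot": [0,0,0]},
  {"grip": 255,"linear": [0.05,0.3,0],"delta_rot": [0,0,0]},
  {"grip": 255,"linear": [0.07,0.4,0],"delta_rot": [0,0,0]},
  {"grip": 255,"linear": [0.09,0.5,0],"delta_rot": [0,0,0]},
  {"grip": 255,"linear": [0.09,0.5,0],"delta_rot": [0,0,0]},
])

```text
time: 8.5
ee_pos: [0.5109, 0.0782, 0.1524]
tcp_rot: [180.0, 0.1, 80.1]
wrist_force: [-0.9, -3.1, 5.8]
opening: -0.0001
grasp_force: 2.8
```

play_rows([
  {"grip": 255,"linear": [0.02,0.1,0],"delta_rot": [0,0,0]},
  {"grip": 255,"linear": [0.03,0.2,0],"delta_rot": [0,0,0]},
  {"grip": 255,"linear": [0.05,0.3,0],"delta_rot": [0,0,0]},
  {"grip": 255,"linear": [0.05,0.3,0],"delta_rot": [0,0,0]},
])

```text
time: 8.9
ee_pos: [0.5114, 0.0812, 0.1524]
tcp_rot: [180.0, 0.1, 80.1]
wrist_force: [0.3, -3.4, 6.1]
opening: -0.0002
grasp_force: 2.8
```

Run:
```python
from h import *
q=bot.camera("scene"); c=cv2.resize(q["color"][130:255,245:385],(784,600),interpolation=cv2.INTER_CUBIC)[:600]
cv2.imwrite("pics/c4.png",c[:,:,::-1])
```

```text
(no output)
```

View pics/c4.png

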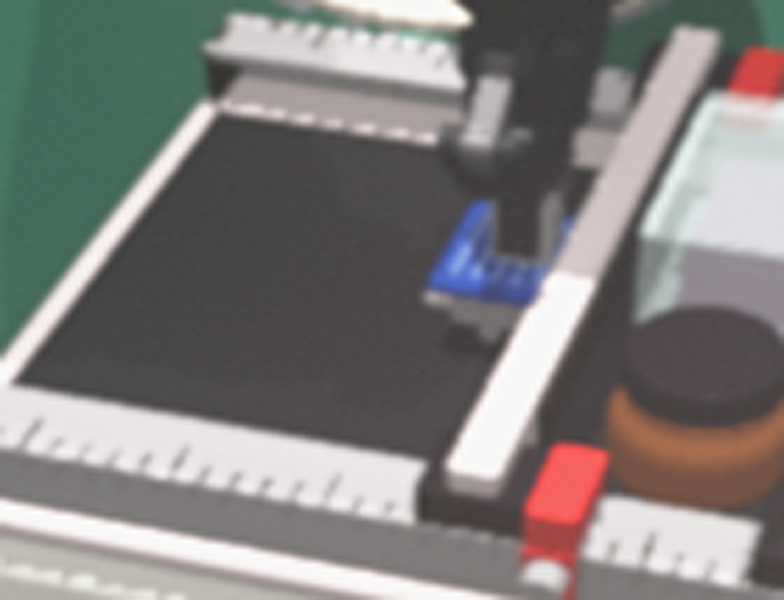

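The near saddle looks to be at the clip, around (525,505) in the crop. The push has risen to 3.4 N, perhaps the tip sliding on the pad toward the upright face. I'll continue until there is a firm stop.

play_rows([
  {"grip": 255,"linear": [0.02,0.1,0],"delta_rot": [0,0,0]},
  {"grip": 255,"linear": [0.03,0.2,0],"delta_rot": [0,0,0]},
  {"grip": 255,"linear": [0.05,0.3,0],"delta_rot": [0,0,0]},
  {"grip": 255,"linear": [0.05,0.3,0],"delta_rot": [0,0,0]},
])

```text
time: 9.35
ee_pos: [0.512, 0.0841, 0.1524]
tcp_rot: [180.0, 0.1, 80.1]
wrist_force: [-0.6, -4.3, 5.7]
opening: 0.0003
grasp_force: 2.8
```

play_rows([
  {"grip": 255,"linear": [0.02,0.1,0],"delta_rot": [0,0,0]},
  {"grip": 255,"linear": [0.03,0.2,0],"delta_rot": [0,0,0]},
  {"grip": 255,"linear": [0.03,0.2,0],"delta_rot": [0,0,0]},
])

```text
time: 9.65
ee_pos: [0.5123, 0.0862, 0.1524]
tcp_rot: [180.0, 0.1, 80.1]
wrist_force: [-1.6, -3.1, 6.1]
opening: 0.0
grasp_force: 2.8
```

play_rows([
  {"grip": 255,"linear": [0.02,0.1,0],"delta_rot": [0,0,0]},
  {"grip": 255,"linear": [0.03,0.2,0],"delta_rot": [0,0,0]},
  {"grip": 255,"linear": [0.03,0.2,0],"delta_rot": [0,0,0]},
])

```text
time: 9.95
ee_pos: [0.5124, 0.0867, 0.1525]
tcp_rot: [179.9, 0.2, 80.0]
wrist_force: [-2.4, -12.2, 6.8]
opening: 0.0004
grasp_force: 8.0
```

play_rows([
  {"grip": 255,"linear": [0.02,0.1,0],"delta_rot": [0,0,0]},
  {"grip": 255,"linear": [0.03,0.2,0],"delta_rot": [0,0,0]},
  {"grip": 255,"linear": [0.03,0.2,0],"delta_rot": [0,0,0]},
])

```text
time: 10.25
ee_pos: [0.5123, 0.0868, 0.1525]
tcp_rot: [179.9, 0.5, 79.9]
wrist_force: [-3.9, -22.9, 8.6]
opening: -0.0004
grasp_force: 13.8
```

Firm stop: 23 N with no motion. I'll ease the preload to a light push and then lift straight up.

play_rows([
  {"grip": 255,"linear": [-0.04,-0.22,0],"delta_rot": [0,0,0]},
  {"grip": 255,"linear": [-0.04,-0.22,0],"delta_rot": [0,0,0]},
])

```text
time: 10.45
ee_pos: [0.5123, 0.0867, 0.1525]
tcp_rot: [180.0, 0.2, 80.0]
wrist_force: [-1.1, -10.9, 5.9]
opening: 0.0003
grasp_force: 6.7
```

play_rows([
  {"grip": 255,"linear": [0,0,0.2],"delta_rot": [0,0,0]},
  {"grip": 255,"linear": [0,0,0.4],"delta_rot": [0,0,0]},
  {"grip": 255,"linear": [0,0,0.6],"delta_rot": [0,0,0]},
  {"grip": 255,"linear": [0,0,0.8],"delta_rot": [0,0,0]},
  {"grip": 255,"linear": [0,0,0.8],"delta_rot": [0,0,0]},
])

```text
time: 10.95
ee_pos: [0.5116, 0.0868, 0.1589]
tcp_rot: [-179.9, 0.2, 80.0]
wrist_force: [-1.8, -8.8, -2.5]
opening: -0.0002
grasp_force: 4.5
```

play_rows([
  {"grip": 255,"linear": [-0.1,-0.5,0],"delta_rot": [0,0,0]},
  {"grip": 255,"linear": [-0.17,-1,0],"delta_rot": [0,0,0]},
  {"grip": 255,"linear": [-0.17,-1,3],"delta_rot": [0,0,0]},
  {"grip": 255,"linear": [-0.17,-1,6],"delta_rot": [0,0,0]},
  {"grip": 255,"linear": [-1,-5,8],"delta_rot": [0,0,0]},
  {"grip": 255,"linear": [-2,-10,9],"delta_rot": [0,0,0]},
  {"grip": 255,"linear": [-3,-14,9],"delta_rot": [0,0,0]},
  {"grip": 255,"linear": [-4,-18,9],"delta_rot": [0,0,0]},
  {"grip": 255,"linear": [-5,-22,9],"delta_rot": [0,0,0]},
  {"grip": 255,"linear": [-6,-26,9],"delta_rot": [0,0,0]},
])

```text
time: 11.95
ee_pos: [0.4516, -0.1732, 0.2504]
tcp_rot: [180.0, -0.0, 80.1]
wrist_force: [0.9, -0.5, -0.5]
opening: 0.0001
grasp_force: 0.0
```

```bash
python3 m.py
python3 - <<'E'
from h import *
for t in("pad_top","bar_lead"):
    p=bot.camera("top"); print(t,[(d["conf"],d["pixel"],dep(p,d["pixel"])) for d in bot.pinpoint(p,t)[:2]])
c=cv2.resize(p["color"][200:390,200:450],(790,600),interpolation=cv2.INTER_CUBIC)
cv2.imwrite("pics/c5.png",c[:,:,::-1])
E
```

```text
11.95 [ 0.4516 -0.1732  0.2504] [ 0.8582 -0.4891 -0.4565]
bar -0.1 209 edges mm [-33.9174  -0.7331] mid -19.754218160823253
bar -0.07 219 edges mm [-33.9548  -0.2961] mid -18.89393673284582
bar -0.04 205 edges mm [-33.8786  -1.122 ] mid -19.338485124702984
bar 0.05 119 edges mm [-33.6556  -0.7991] mid -24.73625046118295
bar 0.08 116 edges mm [-33.7029 -15.5312] mid -24.855813289525525
pad_top [(0.66, [320.7, 295.2], array([0.50686121, 0.07644728, 0.15515938]))]
bar_lead [(0.9, [299.6, 290.1], array([0.51318339, 0.12118297, 0.16902928])), (0.54, [279.9, 305.7], array([0.47780596, 0.15940017, 0.17259362]))]
```

View pics/c5.png

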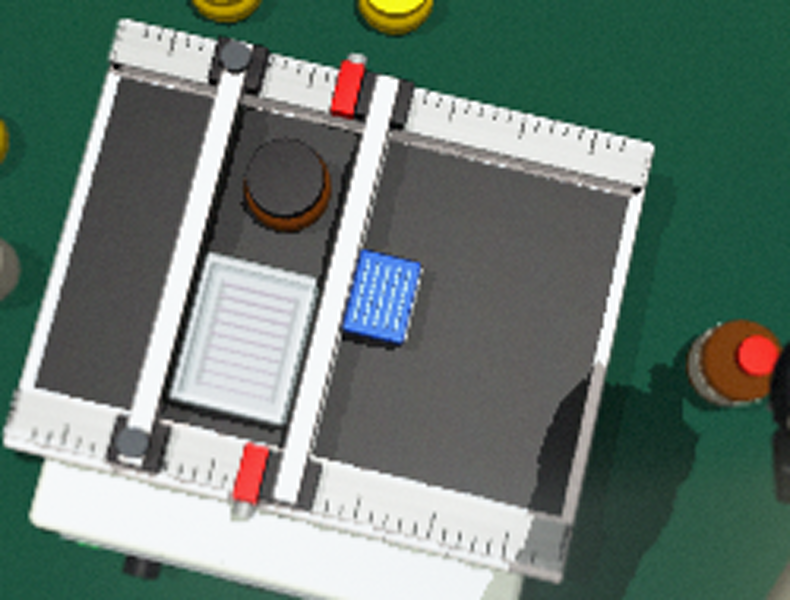

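The saddles stand against both red clips at crop (365,95) and (265,480). The bar centre measures −25 mm against −26 mm expected, the pad is up, and the glass stands where it was.

```bash
python3 -c "
from h import *
print(bot.job_done())"
```

```text
the job is handed in; nothing more can be done
None
```

The job is handed in after about 12 s of the 35 s allowed: the clamp bar stands against both red stop clips with the pad back up to hold it, and the dish, jar and bottles show no sign of having moved.

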